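# Clip the gap gauge onto its snap hook

### The job

Put the gap gauge that has the ring eye back on the snap hook of the stand: hold it level by its handle, eye over the hook's nose, and push the eye down through the sprung gate until it is inside and the gate has snapped shut, then lift gently (at least 2 N) until the shut gate stops it, and only then let go, so that the gauge hangs from the hook. Never push or pull on the hook with more than 20 N, do not touch the hook or its stand with the gripper, and leave everything else where it is.

Things in the scene. Friction and masses are not known exactly. Their poses are not given: they have to be found in the camera images.
- eye_gauge: black-handled gap gauge with a steel ring (eye) at one end, lying flat, 55 to 115 g. Origin: centre of the handle's underside; x along the handle towards the eye, z up as it lies. Handle 66 mm (x) by 14 mm (y) by 24 mm high: grip it across y. A steel tongue ends at x = -54 mm. Eye: 6 mm round wire in the x-y plane, 12 mm up, 24 mm inside, 36 mm outside diameter, centre at x = +51 mm
- eye_far (a point): centre of the eye's wire at its far end, at x = +66 mm, y = 0, z = +12 mm in the gauge's frame. This piece of wire must pass the gate, with the nose of the hook inside the eye
- hook_stand: fixed stand with the snap hook: grey base 80 x 90 x 12 mm, post of 12 mm diameter at x = +65 mm, 234 mm high. Origin: on the bench below the hook's mouth; x points from the hook's nose to the post, z up. The hook (8 mm round steel) lies in the x-z plane: upright nose, bottom bar, back, stem to a collar on the post. The mouth opens upward, shut by the gate
- mouth (a point): nominal mouth, a point of the stand, 210 mm above the bench: gate's centre line at the inside face of the nose. The hook is clamped by hand: it really sits up to 3 mm higher or lower and up to 6 mm farther to +x or -x, which is not measured and must be felt. From the true mouth the nose fills x = -8 to 0 mm, from 11 mm above to about 22 mm below
- pocket (a point): nominal bottom of the hook, a point of the stand (with the same errors as the mouth): upper face of the bottom bar, 24.5 mm below the mouth and 15 mm to +x of it. The eye's wire can go down until its centre is about 18 to 21 mm below the mouth
- hinge (a point): nominal hinge of the gate, a point of the stand (same errors), 30 mm to +x of the mouth. The gate, 6 mm thick, runs from here to the nose. The wire slides in only along the inside face of the nose: it passes the gate's end with its centre about 15 mm below the mouth, then the gate snaps shut above it. Pressed on the gate 3 mm or more away from the nose it jams
- gate (a joint): angle of the sprung gate, rad: 0 shut (it cannot swing up), grows as its free end swings down into the hook, stop at 0.66. The wire passes at about 0.55 to 0.6. Pushing down on its free end takes about 1.1 N to start and 2 to 5 N at the end, nearer to the hinge more
- blind_gauge: the gauge with the solid round end: same black handle, 14 x 66 x 24 mm, but a plain steel disc without a hole instead of the eye; leave it alone
- red_screwdriver: red-handled screwdriver lying near the robot, 165 mm long; leave it alone
- red_tape: small roll of red tape lying flat, 64 mm across; leave it alone
- dish: round steel dish of screws, 66 mm across, 18 mm high; leave it alone
- glue: white squeeze bottle with red nozzle, 40 mm across, 128 mm tall; leave it alone
- brown_tape: roll of brown-yellow tape lying flat, 72 mm across; leave it alone
- side_cutters: flush cutters lying flat, 121 mm long; leave them alone
- flux: yellow squeeze bottle with orange nozzle, 38 mm across, 99 mm tall; leave it alone
Things that resemble listed ones, but are neither listed nor needed, are in the scene too. What is shaped like the eye_gauge but purple is not meant.

How it is judged (in metres and radians):
On the way, in this order (a step that is already met when the one before it is completed fails the run):
1. the eye pushes the gate well open (value of joint gate above 0.5 rad and contact force between eye_gauge and hook_stand above 0.5 N and z of eye_far in the frame of hook_stand below 0.21 m), for 0.02 s.
2. the eye is inside, the gate shut, and the eye is lifted against it with more than 1.5 N (value of joint gate below 0.06 rad and contact force between eye_gauge and hook_stand above 1.5 N and z of eye_far in the frame of hook_stand between 0.2005 and 0.21 m and x of eye_far in the frame of hook_stand between -0.005 and 0.04 m), for 0.1 s.
At the end, for the whole second after the job is handed in: The gate is shut (within 0.06 rad) and the gauge hangs from the hook's bottom bar by its eye, handle down: the far wire of the eye lies 11 to 34 mm below the nominal mouth, between nose and back of the hook, the gauge within 0.4 rad of upright (eye up) and slower than 0.08 m/s (value of joint gate below 0.06 rad and contact force between eye_gauge and hook_stand above 0.25 N and z of eye_far in the frame of hook_stand between 0.176 and 0.199 m and x of eye_far in the frame of hook_stand between -0.005 and 0.04 m and y of eye_far in the frame of hook_stand between -0.015 and 0.015 m and angle between eye_gauge's own x axis and vertical below 0.4 rad and linear speed of eye_gauge below 0.08 m/s); the robot touches nothing.
It fails at once if the gauge loads the hook or stand with more than 20 N (contact force between eye_gauge and hook_stand above 20 N).
It fails at once if the gripper or arm touches the hook or its stand (more than 1 N) (contact force between any of the fingers, the arm and hook_stand above 1 N).
It fails at once if another thing on the bench is moved by more than 20 mm (distance of any of blind_gauge, red_screwdriver, red_tape, dish, glue, brown_tape, side_cutters, flux from where it was at the start of the episode above 0.02 m).
It also fails if it takes over 72 s, if anything falls off the work surface, if the arm or the gripper's body presses on something with over 40 N, if the wrist force passes 120 N, or if a joint passes its speed limit or range.

### The arm

A 6-joint arm with a two-finger parallel gripper is mounted at the origin on the work surface; the furniture and walls round the work are solid. World frame = base frame: x ahead of the robot, y to its left, z up, the work surface at z = 0. Lengths are in m, angles in degrees, forces in N, time in s.
With the tool pointing down it reaches from about 0.35 to 0.875 m from the base axis. Payload 4.2 kg.
Tool frame: the origin (TCP) lies midway between the tips of the shut fingers; the grasp point (between the pads) lies 19 mm behind it; z points along the fingers, y is the line along which they close (so a half turn about z gives the same grasp; the last joint's range is limited). The gripper opens to 87 mm and grips with 3 to 60 N. Pads are 19 mm wide; open, the fingers measure 117 mm over their backs; the gripper's body (75 mm by 190 mm) begins 51 mm behind the grasp point.
Start: joints at [-61.272, 22.042, 0.453, 0, -68.411, -14.817], TCP at [0.15, -0.607, 0.223] pointing down, gripper open.
Joint ranges: [-179.83, 179.83], [-69.29, 118.12], [-61.27, 80.66], [-181.25, 117.63], [-171.15, -9.14], [-177.46, 177.46]. Speed limits (degrees/s): [159.86, 159.86, 180, 180, 180, 180].

### API

Orientations are given as a 3x3 rotation matrix whose columns are the frame's x, y, z axes.
In Python, from station import sense, capture, camera_params, finish_job gives the robot as it stands.
- The arm moves only by the tool drive_tool, never from a script. Its argument "rows" is a list of rows, each an object of numbers: "tx", "ty", "tz": the shift along the tool's x, y, z in cm; "ax", "ay", "az": the turn, a rotation vector about the tool's x, y, z in rad; "claw": the finger opening in cm, from 0 to 8.7. In form: [{"tx": .., "ty": .., "tz": .., "ax": .., "ay": .., "az": .., "claw": ..}, ...]. A call has 1 to 10 rows; each row shifts and turns the commanded pose from where the row before left it, along the tool's axes as they then stand; what a row does not reach is not made up. A row lasts 1/12 s, in which the tool goes at most 41.7 mm and 7.16 degrees, less where a joint would pass 70% of its speed; a pose out of reach is approached as far as the arm can. A call with a gripper value outside its range is refused whole. The fingers move at their own pace and stop on an object; the grip force is fixed at half the most. Time passes only in rows, so rows that do not move let the fingers close. It gives the time, the measured TCP pose, the force, the opening and the grip force at its end, in the units of the state.
- sense(): the state, without advancing time (a new reading comes with each control period).
- capture(name): name is "scene" or "top"; returns (picture, depth): 400x640x3 uint8, red, green, blue; 400x640 float32, m along the optical axis (not along the pixel's ray), 0 where there is no reading.
- camera_params(name): a dict with "intrinsics" (3x3 intrinsics, pixels), "R" (3x3) and "t" (3): a world point X has camera coordinates R X + t. Camera axes: x right, y down, z forward; pixel columns grow to the right and rows downward; lengths in m; the calibration is good to about 2 mm. A picture is of the moment at which its call begins. camera_params takes no time and is no camera call.
- finish_job(): hands the job in; it is judged then, once.
The state is a dict: "time_s": time; "joints": joint angles; "joint_velocities": joint speeds; "effort": joint torques, N m; "tcp_pos": TCP position; "ee_rot": TCP orientation; "wrist_force": force on the tool from outside, world axes, zero at the start; "moment": the same for the moment, N m; "gripper_width": opening from 0.0 (shut) to 1.0 (fully open); "gripper_force": force on a finger pad.
Only numpy, scipy, OpenCV 4.12 (cv2) and the standard library are available. Lean on these libraries where they do the work, as an engineer would, in place of code of your own. Each camera call takes 0.05 s, during which the arm holds its last target. There are 200 camera calls.

## Working session

There is one attempt and no reset: what is moved stays moved. The work goes in short steps, Python scripts to look and compute and a tool call to move; the robot and the scene stay as the last step left them, time stands still between calls to the robot, and variables do not carry over. Pictures are saved under pics/ and viewed, at most 10 in all, crops included, and the job is handed in when it is done.

Besides the shell and the picture viewer there is one more tool, called after "Emit:" as name([rows], argument=value, ...), one row to a line, values as JSON. drive_tool: Moves the arm, as the interface text tells. Its arguments: {"type":"object","properties":{"rows":{"type":"array"}},"required":["rows"]}

```bash
mkdir -p pics; ls; python3 - <<'E'
from station import *
import cv2, numpy as np
for n in("scene","top"):
    p,d=capture(n); cv2.imwrite(f"pics/{n}0.png",p[:,:,::-1]); np.save(f"{n}0.npy",d); np.save(f"{n}0p.npy",p)
    c=camera_params(n); print(n,c["intrinsics"],c["R"],c["t"],(d>0).mean())
print(sense())
E
```

```text
pics
scene [[461.96324012   0.         317.56168802]
 [  0.         461.96324012 196.18616792]
 [  0.           0.           1.        ]] [[-0.73357454 -0.67951752 -0.01115095]
 [-0.45779335  0.50620552 -0.73087702]
 [ 0.50228841 -0.53104794 -0.68241809]] [0.40475731 0.35343031 0.89586406] 0.99593359375
top [[383.91548824   0.         325.43552084]
 [  0.         383.91548824 200.73753819]
 [  0.           0.           1.        ]] [[ 8.76229703e-04 -9.99932922e-01 -1.15491450e-02]
 [-9.89475116e-01  8.04218027e-04 -1.44700891e-01]
 [ 1.44700473e-01  1.15543828e-02 -9.89408040e-01]] [0.02626247 0.55272023 0.94464152] 0.99601953125
{'time_s': 0.1, 'joints': array([-6.12717389e+01,  2.20878918e+01,  3.88423187e-01, -2.31346713e-02,
       -6.84126607e+01, -1.48156199e+01]), 'joint_velocities': array([-0.01726261, -0.17801489,  0.19479167,  0.02857992,  0.04993076,
        0.03412806]), 'effort': array([-3.25478604e-04, -3.91687953e+01,  1.87934482e+01,  4.23194423e+00,
        1.34244002e-02, -7.45159923e-05]), 'tcp_pos': array([ 0.15014504, -0.6061475 ,  0.22156404]), 'ee_rot': array([[-9.70699211e-01, -2.40297041e-01, -6.11402305e-04],
       [-2.40297779e-01,  9.70697368e-01,  1.89657167e-03],
       [ 1.37746048e-04,  1.98791924e-03, -9.99998015e-01]]), 'wrist_force': array([ 0.3617716 ,  0.20584743, -0.73091321]), 'moment': array([ 0.05003393, -0.03897873,  0.00920082]), 'gripper_force': 0.0, 'gripper_width': 0.9956646337010858}
```

View pics/scene0.png

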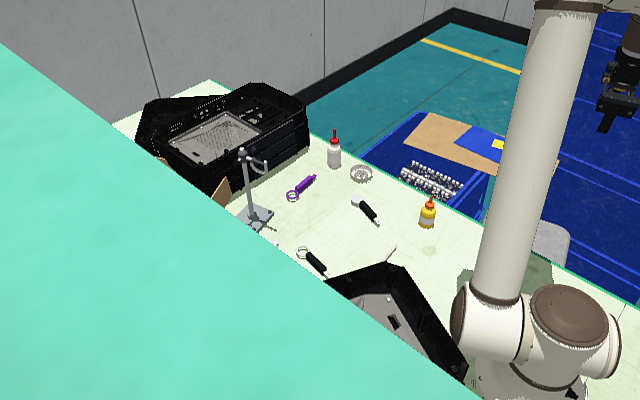

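View pics/top0.png

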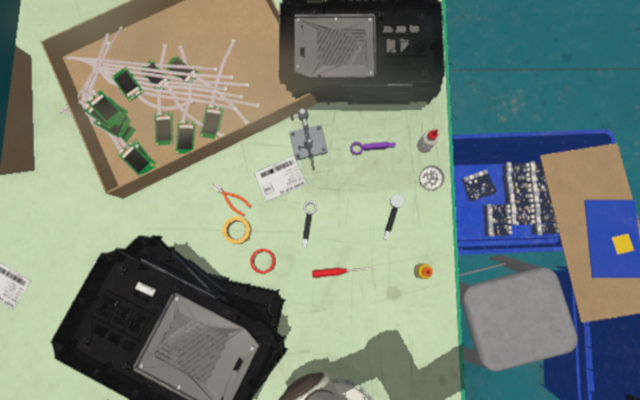

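The scene view shows the eye gauge at (311,260), with its eye at (302,253), and the stand at (252,200). In the top view the eye is at (310,207), the handle at (307,228), the stand base at (308,142) and the hook at about (311,165). I'll zoom in on these.

```bash
python3 - <<'E'
import cv2, numpy as np
t=cv2.imread("pics/top0.png"); s=cv2.imread("pics/scene0.png")
a=cv2.resize(t[95:255,255:355],None,fx=3.7,fy=3.7,interpolation=2)
b=cv2.resize(s[135:285,225:335],None,fx=3.9,fy=3.9,interpolation=2)[:592,:425]
h=min(a.shape[0],b.shape[0]); cv2.imwrite("pics/zoom.png",np.hstack([a[:h],b[:h]])[:,:800])
E
cat > h.py <<'E'
from station import *
import cv2, numpy as np
def cam(n):
    c=camera_params(n); return c["intrinsics"],c["R"],c["t"]
def unproj(n,d):
    K,R,t=cam(n); v,u=np.mgrid[:400,:640]
    X=np.stack([(u-K[0,2])/K[0,0]*d,(v-K[1,2])/K[1,1]*d,d],-1)
    return (X-t)@R
def ray(n,u,v,z):
    K,R,t=cam(n); C=-R.T@t; w=R.T@np.array([(u-K[0,2])/K[0,0],(v-K[1,2])/K[1,1],1]); return C+w*(z-C[2])/w[2]
E
python3 - <<'E'
from h import *
np.set_printoptions(precision=4,suppress=True)
for n in("top","scene"):
    p=np.load(n+"0p.npy");d=np.load(n+"0.npy");X=unproj(n,d);np.save(n+"X.npy",X)
    hsv=cv2.cvtColor(p,cv2.COLOR_RGB2HSV)
    roi=np.zeros(d.shape,bool)
    if n=="top": roi[195:255,290:330]=1
    else: roi[240:280,285:335]=1
    m=roi&(hsv[...,2]<60)
    print(n,"handle px",m.sum(),X[m].mean(0),np.percentile(X[m],[2,50,98],axis=0)); 
    r=cv2.minAreaRect(np.argwhere(m)[:,::-1].astype(np.float32));print(r)
    # things high near stand
    roi[:]=0
    if n=="top": roi[95:180,285:335]=1
    else: roi[140:235,225:275]=1
    for lo,hi in((.006,.02),(.03,.15),(.15,.19),(.19,.205),(.205,.225),(.225,.26)):
        k=roi&(X[...,2]>lo)&(X[...,2]<hi)&(X[...,0]<.78)
        if k.any(): print(lo,hi,k.sum(),X[k].min(0),X[k].max(0),np.median(X[k],0))
E
```

```text
top handle px 54 [0.4888 0.0741 0.0229] [[0.4609 0.0668 0.0198]
 [0.4906 0.0741 0.0229]
 [0.5153 0.0816 0.026 ]]
((306.92999267578125, 226.489990234375), (3.3941125869750977, 21.637470245361328), 8.130102157592773)
0.006 0.02 840 [0.6712 0.0225 0.0062] [0.7669 0.1259 0.0196] [0.7144 0.0711 0.011 ]
0.03 0.15 17 [0.7144 0.0683 0.0393] [0.7199 0.0801 0.1249] [0.7157 0.0776 0.0865]
0.15 0.19 14 [0.669  0.0617 0.1508] [0.7209 0.0791 0.1874] [0.6904 0.0687 0.1818]
0.19 0.205 17 [0.6541 0.0561 0.1904] [0.7208 0.0807 0.2036] [0.6904 0.0631 0.2014]
0.205 0.225 191 [0.6539 0.0558 0.205 ] [0.7297 0.1015 0.225 ] [0.7088 0.0689 0.2149]
0.225 0.26 29 [0.7128 0.0662 0.2253] [0.7244 0.079  0.2344] [0.7177 0.0742 0.2325]
scene handle px 220 [0.471  0.0917 0.0421] [[0.3123 0.0669 0.0056]
 [0.483  0.0795 0.0223]
 [0.5176 0.2224 0.2531]]
((319.5000305175781, 267.0000305175781), (37.47665786743164, 7.778173923492432), 45.0)
0.006 0.02 534 [ 0.6702 -0.0056  0.006 ] [0.7625 0.1059 0.0189] [0.7073 0.0712 0.0118]
0.03 0.15 170 [0.7082 0.0687 0.0304] [0.7233 0.0818 0.1496] [0.7138 0.0771 0.0934]
0.15 0.19 107 [0.6554 0.0586 0.15  ] [0.723  0.0805 0.19  ] [0.7116 0.0724 0.1826]
0.19 0.205 63 [0.6501 0.0565 0.1902] [0.7235 0.0993 0.205 ] [0.6924 0.0696 0.1979]
0.205 0.225 196 [0.6515 0.0546 0.2053] [0.7292 0.103  0.2248] [0.7066 0.0733 0.2151]
0.225 0.26 29 [0.707  0.0702 0.2251] [0.7214 0.0824 0.2354] [0.7151 0.0756 0.2312]
```

View pics/zoom.png

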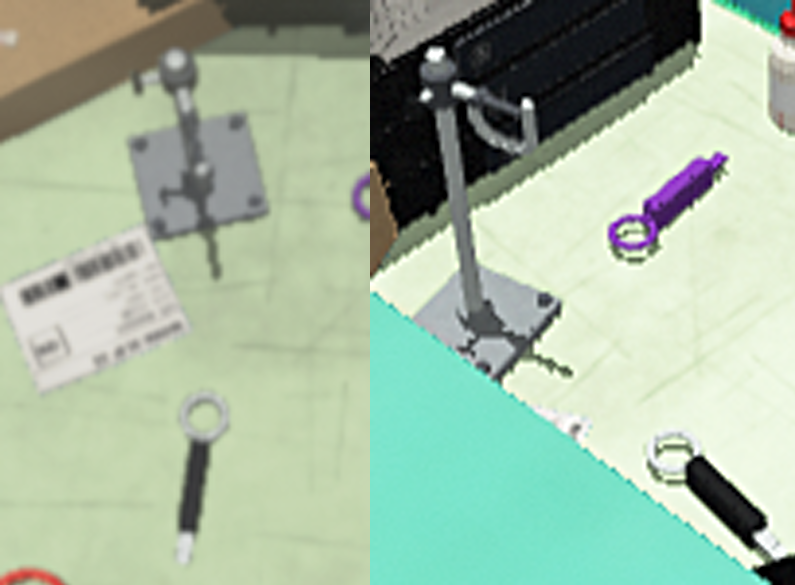

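The zoom shows the hook at the post top, top-zoom (175,75) to nose (200,180), with the nose facing the robot. The dark streak below it is only its shadow. The gauge's eye points towards the stand. Next I'll work out the poses in both views.

```bash
python3 - <<'E'
from h import *
np.set_printoptions(precision=4,suppress=True)
for n in("top","scene"):
    X=np.load(n+"X.npy");p=np.load(n+"0p.npy").astype(int)
    g=(X[...,0]>.41)&(X[...,0]<.58)&(X[...,1]>.045)&(X[...,1]<.11)
    V=p.max(2)
    hd=g&(V<70)&(X[...,2]>.012)&(X[...,2]<.03)
    P=X[hd]; top=P[P[:,2]>.019]
    r=cv2.minAreaRect((top[:,:2]*1000).astype(np.float32)); print(n,"handle top",top.mean(0),"mid",(top.min(0)+top.max(0))/2,r)
    st=g&(X[...,2]>.007)&(X[...,2]<.03)&(X[...,0]>.522)
    Q=X[st]; c,rad=cv2.minEnclosingCircle((Q[:,:2]*1000).astype(np.float32)); print(" eye",c,rad,len(Q),"z",np.median(Q[:,2]))
    e=np.array(c)/1000-(top.min(0)+top.max(0))[:2]/2; print(" yaw",np.degrees(np.arctan2(e[1],e[0])),np.hypot(*e))
    b=(X[...,2]>.008)&(X[...,2]<.017)&(X[...,0]>.64)&(X[...,0]<.79)&(X[...,1]>0)&(X[...,1]<.14)&(abs(p.max(2)-p.min(2))<30)
    k,lab,stt,_=cv2.connectedComponentsWithStats(b.astype(np.uint8)); i=1+stt[1:,4].argmax(); Q=X[lab==i]
    print(" base",cv2.minAreaRect((Q[:,:2]*1000).astype(np.float32)),np.median(Q[:,2]))
    h=(X[...,2]>.15)&(X[...,2]<.25)&(X[...,0]>.63)&(X[...,0]<.735)&(X[...,1]>.03)&(X[...,1]<.12)
    H=X[h]
    for lo in np.arange(.63,.735,.007):
        q=H[(H[:,0]>=lo)&(H[:,0]<lo+.007)]
        if len(q): print("  x%.3f"%lo,len(q),"y",np.percentile(q[:,1],[5,50,95]),"z",np.percentile(q[:,2],[0,10,50,90,100]))
    pp=X[(X[...,2]>.04)&(X[...,2]<.18)&(X[...,0]>.70)&(X[...,0]<.735)&(X[...,1]>.05)&(X[...,1]<.1)]
    print(" post",np.median(pp,0),len(pp))
E
```

```text
top handle top [0.4894 0.0741 0.0231] mid [0.4894 0.0741 0.023 ] ((489.4429931640625, 74.08589172363281), (9.974729537963867, 58.740966796875), 81.68665313720703)
 eye (540.0, 67.47337341308594) 17.963134765625 79 z 0.01314690456330095
 yaw -7.496935017246248 0.05100859548649303
 base ((719.0977172851562, 73.82183837890625), (80.3480224609375, 89.73206329345703), 13.37930965423584) 0.011124038867518681
  x0.651 20 y [0.0561 0.0591 0.0624] z [0.1905 0.1944 0.2089 0.2208 0.2213]
  x0.658 6 y [0.058  0.0598 0.0637] z [0.2122 0.213  0.2182 0.2193 0.2199]
  x0.665 12 y [0.0599 0.0622 0.066 ] z [0.1842 0.1873 0.2126 0.2151 0.216 ]
  x0.672 9 y [0.0622 0.0644 0.0667] z [0.2106 0.2108 0.213  0.2142 0.2148]
  x0.679 11 y [0.062  0.0666 0.0687] z [0.1815 0.1822 0.2121 0.213  0.2136]
  x0.686 20 y [0.0624 0.0687 0.073 ] z [0.1858 0.1873 0.2139 0.2154 0.2162]
  x0.693 15 y [0.0638 0.0687 0.0733] z [0.21   0.2127 0.2136 0.2153 0.2161]
  x0.700 11 y [0.0668 0.071  0.0734] z [0.2102 0.2112 0.2129 0.215  0.2151]
  x0.707 63 y [0.0668 0.077  0.0992] z [0.2025 0.208  0.2164 0.2241 0.2338]
  x0.714 61 
[... 985 characters left out ...]
6 y [0.0624 0.0658 0.068 ] z [0.1829 0.1848 0.2103 0.2157 0.2167]
  x0.679 20 y [0.0645 0.0679 0.0717] z [0.1813 0.1825 0.188  0.2144 0.2151]
  x0.686 37 y [0.0649 0.0692 0.0729] z [0.1853 0.1877 0.2034 0.2163 0.218 ]
  x0.693 17 y [0.0667 0.0714 0.0733] z [0.1909 0.1946 0.2105 0.2158 0.2169]
  x0.700 23 y [0.0705 0.075  0.0998] z [0.2055 0.2086 0.2148 0.2229 0.2251]
  x0.707 122 y [0.0702 0.0784 0.0992] z [0.1515 0.1677 0.2095 0.2244 0.2354]
  x0.714 77 y [0.0692 0.0791 0.1014] z [0.15   0.1614 0.2129 0.233  0.2353]
  x0.721 9 y [0.0755 0.0785 0.0841] z [0.1539 0.1833 0.2216 0.2257 0.2344]
  x0.728 1 y [0.0732 0.0732 0.0732] z [0.221 0.221 0.221 0.221 0.221]
 post [0.7138 0.0771 0.1143] 200
```

Emit:
drive_tool([
  {"tx":-2.54,"ty":2.88},
  {"tx":-2.54,"ty":2.88},
  {"tx":-2.54,"ty":2.88},
  {"tx":-2.54,"ty":2.88},
  {"tx":-2.54,"ty":2.88},
  {"tx":-2.54,"ty":2.88},
  {"tx":-2.54,"ty":2.88},
  {"tx":-2.54,"ty":2.88},
  {"tx":-2.54,"ty":2.88},
  {"tx":-2.54,"ty":2.88},
])

```text
invalid input at $.rows[0]: expected keys tx, ty, tz, ax, ay, az, claw
```

Emit:
drive_tool([
  {"tx":-2.54,"ty":2.88},
  {"tx":-2.54,"ty":2.88},
  {"tx":-2.54,"ty":2.88},
  {"tx":-2.54,"ty":2.88},
  {"tx":-2.54,"ty":2.88},
  {"tx":-2.54,"ty":2.88},
  {"tx":-2.54,"ty":2.88},
  {"tx":-2.54,"ty":2.88},
  {"tx":-2.54,"ty":2.88},
  {"tx":-2.54,"ty":2.88},
])

```text
invalid input at $.rows[0]: expected keys tx, ty, tz, ax, ay, az, claw
```

Emit:
drive_tool([
  {"az":0.094,"tz":2},
  {"az":0.094,"tz":2},
  {"az":0.093,"tz":2},
  {"az":0.093,"tz":2},
  {"claw":5},
  {"claw":5},
])

```text
invalid input at $.rows[0]: expected keys tx, ty, tz, ax, ay, az, claw
```

```bash
cat >> h.py <<'E'
def togo(p,yaw_x=None,lvl=True):
    """shift (cm, tool axes) to world point p, and turn az to bring tool x to yaw_x (deg)"""
    s=sense(); R=s["ee_rot"]; d=R.T@(np.array(p)-s["tcp_pos"])*100
    Rt=R
    if yaw_x is not None:
        a=np.radians(yaw_x); x=np.array([np.cos(a),np.sin(a),0]); z=np.array([0,0,-1.]); Rt=np.stack([x,np.cross(z,x),z],1)
    rv=cv2.Rodrigues(R.T@Rt)[0].ravel()
    np.set_printoptions(precision=3,suppress=True)
    print("t",s["time_s"],"tcp",s["tcp_pos"]*1000,"shift cm",d,"turn",rv,"F",s["wrist_force"],"M",s["moment"],"j",s["joints"],"w",s["gripper_width"],"g",s["gripper_force"])
E
python3 -c "
from h import *
togo([.5039,.0730,.003],172.45)"
```

```text
t 0.1 tcp [ 150.145 -606.147  221.564] shift cm [-50.662  57.381  21.964] turn [ 0.002 -0.001  0.374] F [ 0.362  0.206 -0.731] M [ 0.05  -0.039  0.009] j [-61.272  22.088   0.388  -0.023 -68.413 -14.816] w 0.9956646337010858 g 0.0
```

All keys are needed.

Emit:
drive_tool([
  {"tx":-2.54,"ty":2.88,"tz":0,"ax":0,"ay":0,"az":0,"claw":6},
  {"tx":-2.54,"ty":2.88,"tz":0,"ax":0,"ay":0,"az":0,"claw":6},
  {"tx":-2.54,"ty":2.88,"tz":0,"ax":0,"ay":0,"az":0,"claw":6},
  {"tx":-2.54,"ty":2.88,"tz":0,"ax":0,"ay":0,"az":0,"claw":6},
  {"tx":-2.54,"ty":2.88,"tz":0,"ax":0,"ay":0,"az":0,"claw":6},
  {"tx":-2.54,"ty":2.88,"tz":0,"ax":0,"ay":0,"az":0,"claw":6},
  {"tx":-2.54,"ty":2.88,"tz":0,"ax":0,"ay":0,"az":0,"claw":6},
  {"tx":-2.54,"ty":2.88,"tz":0,"ax":0,"ay":0,"az":0,"claw":6},
  {"tx":-2.54,"ty":2.88,"tz":0,"ax":0,"ay":0,"az":0,"claw":6},
  {"tx":-2.54,"ty":2.88,"tz":0,"ax":0,"ay":0,"az":0,"claw":6},
])

```text
time_s: 0.93
tcp_pos: [0.3277, -0.2642, 0.2224]
ee_rot: [[-0.971, -0.24, -0.0], [-0.24, 0.971, 0.0], [-0.0, 0.0, -1.0]]
wrist_force: [0.7, -0.5, 0.8]
gripper_width: 0.69
gripper_force: 0.0
```

Emit:
drive_tool([
  {"tx":-2.54,"ty":2.88,"tz":0,"ax":0,"ay":0,"az":0,"claw":6},
  {"tx":-2.54,"ty":2.88,"tz":0,"ax":0,"ay":0,"az":0,"claw":6},
  {"tx":-2.54,"ty":2.88,"tz":0,"ax":0,"ay":0,"az":0,"claw":6},
  {"tx":-2.54,"ty":2.88,"tz":0,"ax":0,"ay":0,"az":0,"claw":6},
  {"tx":-2.54,"ty":2.88,"tz":0,"ax":0,"ay":0,"az":0,"claw":6},
  {"tx":-2.54,"ty":2.88,"tz":0,"ax":0,"ay":0,"az":0,"claw":6},
  {"tx":-2.54,"ty":2.88,"tz":0,"ax":0,"ay":0,"az":0,"claw":6},
  {"tx":-2.54,"ty":2.88,"tz":0,"ax":0,"ay":0,"az":0,"claw":6},
  {"tx":-2.54,"ty":2.88,"tz":0,"ax":0,"ay":0,"az":0,"claw":6},
  {"tx":-2.54,"ty":2.88,"tz":0,"ax":0,"ay":0,"az":0,"claw":6},
])

```text
time_s: 1.77
tcp_pos: [0.5051, 0.0765, 0.2223]
ee_rot: [[-0.971, -0.241, -0.001], [-0.241, 0.971, -0.0], [0.001, 0.0, -1.0]]
wrist_force: [0.3, -0.4, 0.5]
gripper_width: 0.687
gripper_force: 0.0
```

Emit:
drive_tool([
  {"tx":0,"ty":0,"tz":2,"ax":0,"ay":0,"az":0.094,"claw":5},
  {"tx":0,"ty":0,"tz":2,"ax":0,"ay":0,"az":0.094,"claw":5},
  {"tx":0,"ty":0,"tz":2,"ax":0,"ay":0,"az":0.093,"claw":5},
  {"tx":0,"ty":0,"tz":2,"ax":0,"ay":0,"az":0.093,"claw":5},
  {"tx":0,"ty":0,"tz":0,"ax":0,"ay":0,"az":0,"claw":5},
  {"tx":0,"ty":0,"tz":0,"ax":0,"ay":0,"az":0,"claw":5},
  {"tx":0,"ty":0,"tz":0,"ax":0,"ay":0,"az":0,"claw":5},
])

```text
time_s: 2.35
tcp_pos: [0.5056, 0.0747, 0.1435]
ee_rot: [[-0.992, 0.128, 0.002], [0.128, 0.992, 0.0], [-0.001, 0.0, -1.0]]
wrist_force: [0.3, -0.1, 1.0]
gripper_width: 0.574
gripper_force: 0.0
```

```bash
python3 -c "
from h import *
togo([.5039,.0730,.003],172.45)"
```

```text
t 2.35 tcp [505.642  74.742 143.536] shift cm [ 0.171 -0.2   14.053] turn [0.    0.001 0.003] F [ 0.267 -0.096  0.965] M [-0.065 -0.027 -0.023] j [  26.647   15.329  -21.952    0.041  -52.637 -124.053] w 0.5740118247937106 g 0.0
```

Emit:
drive_tool([
  {"tx":0.17,"ty":-0.2,"tz":3,"ax":0,"ay":0,"az":0.003,"claw":5},
  {"tx":0,"ty":0,"tz":3,"ax":0,"ay":0,"az":0,"claw":5},
  {"tx":0,"ty":0,"tz":3,"ax":0,"ay":0,"az":0,"claw":5},
  {"tx":0,"ty":0,"tz":2,"ax":0,"ay":0,"az":0,"claw":5},
  {"tx":0,"ty":0,"tz":1.5,"ax":0,"ay":0,"az":0,"claw":5},
  {"tx":0,"ty":0,"tz":1,"ax":0,"ay":0,"az":0,"claw":5},
  {"tx":0,"ty":0,"tz":0.4,"ax":0,"ay":0,"az":0,"claw":5},
  {"tx":0,"ty":0,"tz":0,"ax":0,"ay":0,"az":0,"claw":5},
  {"tx":0,"ty":0,"tz":0,"ax":0,"ay":0,"az":0,"claw":5},
])

```text
time_s: 3.1
tcp_pos: [0.504, 0.0732, 0.0046]
ee_rot: [[-0.991, 0.133, 0.002], [0.133, 0.991, 0.001], [-0.002, 0.001, -1.0]]
wrist_force: [0.4, -0.3, 0.1]
gripper_width: 0.576
gripper_force: 0.0
```

```bash
python3 - <<'E'
from h import *
togo([.5039,.0730,.003],172.45)
p,d=capture("top"); q,_=capture("scene")
a=cv2.resize(p[165:255,260:360],None,fx=4,fy=4,interpolation=2); b=cv2.resize(q[200:290,265:365],None,fx=4,fy=4,interpolation=2)
cv2.imwrite("pics/g1.png",np.hstack([a,b])[:,:,::-1])
E
```

```text
t 3.1 tcp [503.981  73.219   4.626] shift cm [ 0.005 -0.023  0.163] turn [ 0.001  0.002 -0.002] F [ 0.447 -0.293  0.061] M [ 0.019 -0.004 -0.031] j [  26.562   26.696  -30.423    0.024  -32.75  -124.233] w 0.5755840354623931 g 0.0
```

View pics/g1.png

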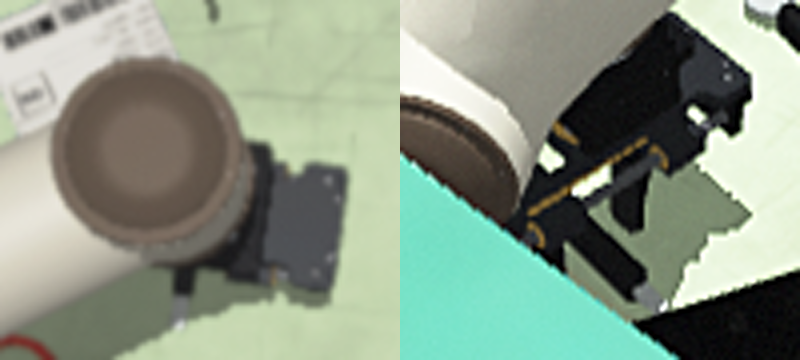

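The handle lies between the open fingers, with one finger visible at right-panel (630,210) and the handle and tongue at (630,270). I'll lower slightly and close.

Emit:
drive_tool([
  {"tx":0,"ty":0,"tz":0.17,"ax":0,"ay":0,"az":0,"claw":5},
  {"tx":0,"ty":0,"tz":0,"ax":0,"ay":0,"az":0,"claw":5},
  {"tx":0,"ty":0,"tz":0,"ax":0,"ay":0,"az":0,"claw":0.5},
  {"tx":0,"ty":0,"tz":0,"ax":0,"ay":0,"az":0,"claw":0.5},
  {"tx":0,"ty":0,"tz":0,"ax":0,"ay":0,"az":0,"claw":0.5},
  {"tx":0,"ty":0,"tz":0,"ax":0,"ay":0,"az":0,"claw":0.5},
  {"tx":0,"ty":0,"tz":0,"ax":0,"ay":0,"az":0,"claw":0.5},
  {"tx":0,"ty":0,"tz":0,"ax":0,"ay":0,"az":0,"claw":0.5},
  {"tx":0,"ty":0,"tz":0,"ax":0,"ay":0,"az":0,"claw":0.5},
  {"tx":0,"ty":0,"tz":0,"ax":0,"ay":0,"az":0,"claw":0.5},
])

```text
time_s: 4.03
tcp_pos: [0.503, 0.0729, 0.0018]
ee_rot: [[-0.991, 0.134, -0.0], [0.134, 0.991, -0.0], [0.0, -0.0, -1.0]]
wrist_force: [0.5, 0.9, -0.7]
gripper_width: 0.159
gripper_force: 30.0
```

Emit:
drive_tool([
  {"tx":0,"ty":0,"tz":0,"ax":0,"ay":0,"az":0,"claw":0.5},
  {"tx":0,"ty":0,"tz":-0.5,"ax":0,"ay":0,"az":0,"claw":0.5},
  {"tx":0,"ty":0,"tz":-2,"ax":0,"ay":0,"az":0,"claw":0.5},
  {"tx":0,"ty":0,"tz":-3,"ax":0,"ay":0,"az":0,"claw":0.5},
  {"tx":0,"ty":0,"tz":-3,"ax":0,"ay":0,"az":0,"claw":0.5},
  {"tx":0,"ty":0,"tz":-3,"ax":0,"ay":0,"az":0,"claw":0.5},
  {"tx":0,"ty":0,"tz":-3,"ax":0,"ay":0,"az":0,"claw":0.5},
  {"tx":0,"ty":0,"tz":-3,"ax":0,"ay":0,"az":0,"claw":0.5},
  {"tx":0,"ty":0,"tz":-3,"ax":0,"ay":0,"az":0,"claw":0.5},
  {"tx":0,"ty":0,"tz":-3,"ax":0,"ay":0,"az":0,"claw":0.5},
])

```text
time_s: 4.87
tcp_pos: [0.5023, 0.0726, 0.2388]
ee_rot: [[-0.991, 0.134, 0.0], [0.134, 0.991, 0.0], [-0.0, 0.0, -1.0]]
wrist_force: [0.6, 0.4, -1.3]
gripper_width: 0.157
gripper_force: 30.0
```

```bash
python3 -c "
from h import *
togo([.618,.0511,.240],193.3)"
```

```text
t 4.8667 tcp [502.263  72.567 238.751] shift cm [-11.757  -0.578  -0.125] turn [ 0.     0.    -0.366] F [ 0.644  0.358 -1.298] M [-0.014 -0.131  0.015] j [  26.567    9.834  -14.223   -0.015  -65.932 -124.256] w 0.15729707057218106 g 29.999858583323658
```

Emit:
drive_tool([
  {"tx":0,"ty":0,"tz":0,"ax":0,"ay":0,"az":-0.0915,"claw":0.5},
  {"tx":0,"ty":0,"tz":0,"ax":0,"ay":0,"az":-0.0915,"claw":0.5},
  {"tx":0,"ty":0,"tz":0,"ax":0,"ay":0,"az":-0.0915,"claw":0.5},
  {"tx":0,"ty":0,"tz":0,"ax":0,"ay":0,"az":-0.0915,"claw":0.5},
  {"tx":-1.8,"ty":-0.79,"tz":0,"ax":0,"ay":0,"az":0,"claw":0.5},
  {"tx":-1.8,"ty":-0.79,"tz":0,"ax":0,"ay":0,"az":0,"claw":0.5},
  {"tx":-1.8,"ty":-0.79,"tz":0,"ax":0,"ay":0,"az":0,"claw":0.5},
  {"tx":-1.8,"ty":-0.79,"tz":0,"ax":0,"ay":0,"az":0,"claw":0.5},
  {"tx":-1.8,"ty":-0.79,"tz":0,"ax":0,"ay":0,"az":0,"claw":0.5},
  {"tx":-1.8,"ty":-0.79,"tz":0,"ax":0,"ay":0,"az":0,"claw":0.5},
])

```text
time_s: 5.7
tcp_pos: [0.6194, 0.0512, 0.2368]
ee_rot: [[-0.973, -0.23, -0.001], [-0.23, 0.973, 0.0], [0.001, 0.0, -1.0]]
wrist_force: [-0.7, -0.3, -0.9]
gripper_width: 0.157
gripper_force: 30.0
```

Emit:
drive_tool([
  {"tx":0,"ty":0,"tz":0,"ax":0,"ay":0,"az":0,"claw":0.5},
  {"tx":0,"ty":0,"tz":0,"ax":0,"ay":0,"az":0,"claw":0.5},
  {"tx":0,"ty":0,"tz":0,"ax":0,"ay":0,"az":0,"claw":0.5},
])

```text
time_s: 5.95
tcp_pos: [0.6182, 0.0514, 0.2365]
ee_rot: [[-0.973, -0.23, -0.001], [-0.23, 0.973, -0.0], [0.001, 0.0, -1.0]]
wrist_force: [-0.1, -0.2, -0.7]
gripper_width: 0.161
gripper_force: 30.0
```

```bash
python3 - <<'E'
from h import *
togo([.618,.0511,.240],193.3)
p,d=capture("top"); q,e=capture("scene")
a=cv2.resize(p[105:180,265:345],None,fx=5,fy=5,interpolation=2); b=cv2.resize(q[135:210,225:305],None,fx=5,fy=5,interpolation=2)
cv2.imwrite("pics/g2.png",np.hstack([a,b])[:,:,::-1])
for n,d,p in(("top",d,p),("scene",e,q)):
    X=unproj(n,d)
    m=(X[...,2]>.24)&(X[...,2]<.265)&(X[...,0]>.63)&(X[...,0]<.70)&(X[...,1]>.02)&(X[...,1]<.10)
    Q=X[m]; 
    if len(Q): print(n,len(Q),Q.min(0),Q.max(0),np.median(Q,0),cv2.minEnclosingCircle((Q[:,:2]*1000).astype(np.float32)))
E
```

```text
t 5.95 tcp [618.189  51.422 236.549] shift cm [ 0.026 -0.027 -0.345] turn [ 0.    -0.001 -0.001] F [-0.107 -0.197 -0.694] M [-0.039  0.013 -0.001] j [ 19.673  21.121   1.089  -0.021 -70.043 -96.396] w 0.16111956907019748 g 29.99969231430441
```

View pics/g2.png

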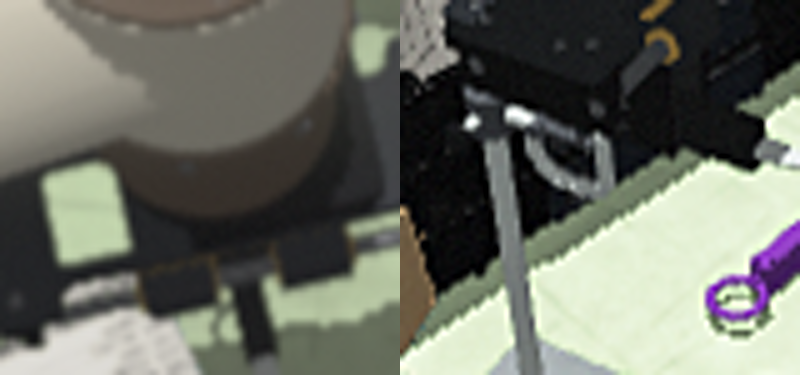

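The held gauge and the hook are hidden under the gripper, and the hook nose is at right-panel (600,160). From here I'll go by feel.

Emit:
drive_tool([
  {"tx":0,"ty":0,"tz":0.5,"ax":0,"ay":0,"az":0,"claw":0.5},
  {"tx":0,"ty":0,"tz":0.5,"ax":0,"ay":0,"az":0,"claw":0.5},
  {"tx":0,"ty":0,"tz":0.5,"ax":0,"ay":0,"az":0,"claw":0.5},
  {"tx":0,"ty":0,"tz":0.4,"ax":0,"ay":0,"az":0,"claw":0.5},
  {"tx":0,"ty":0,"tz":0.1,"ax":0,"ay":0,"az":0,"claw":0.5},
  {"tx":0,"ty":0,"tz":0,"ax":0,"ay":0,"az":0,"claw":0.5},
  {"tx":0,"ty":0,"tz":0,"ax":0,"ay":0,"az":0,"claw":0.5},
  {"tx":0,"ty":0,"tz":0,"ax":0,"ay":0,"az":0,"claw":0.5},
])

```text
time_s: 6.72
tcp_pos: [0.6191, 0.0515, 0.2171]
ee_rot: [[-0.973, -0.23, 0.0], [-0.23, 0.973, 0.0], [-0.0, -0.0, -1.0]]
wrist_force: [-0.5, -0.5, -0.5]
gripper_width: 0.158
gripper_force: 30.0
```

Emit:
drive_tool([
  {"tx":0,"ty":0,"tz":0.05,"ax":0,"ay":0,"az":0,"claw":0.5},
  {"tx":0,"ty":0,"tz":0.05,"ax":0,"ay":0,"az":0,"claw":0.5},
  {"tx":0,"ty":0,"tz":0.05,"ax":0,"ay":0,"az":0,"claw":0.5},
  {"tx":0,"ty":0,"tz":0.05,"ax":0,"ay":0,"az":0,"claw":0.5},
  {"tx":0,"ty":0,"tz":0,"ax":0,"ay":0,"az":0,"claw":0.5},
])

```text
time_s: 7.13
tcp_pos: [0.6189, 0.0515, 0.2147]
ee_rot: [[-0.973, -0.23, -0.0], [-0.23, 0.973, -0.0], [0.0, -0.0, -1.0]]
wrist_force: [-0.3, 0.1, -0.7]
gripper_width: 0.157
gripper_force: 30.0
```

Emit:
drive_tool([
  {"tx":0,"ty":0,"tz":0.05,"ax":0,"ay":0,"az":0,"claw":0.5},
  {"tx":0,"ty":0,"tz":0.05,"ax":0,"ay":0,"az":0,"claw":0.5},
  {"tx":0,"ty":0,"tz":0,"ax":0,"ay":0,"az":0,"claw":0.5},
  {"tx":0,"ty":0,"tz":0,"ax":0,"ay":0,"az":0,"claw":0.5},
])

```text
time_s: 7.47
tcp_pos: [0.6189, 0.0515, 0.2138]
ee_rot: [[-0.973, -0.23, -0.0], [-0.23, 0.973, -0.0], [0.0, -0.0, -1.0]]
wrist_force: [-0.2, -0.3, 0.0]
gripper_width: 0.16
gripper_force: 30.0
```

Emit:
drive_tool([
  {"tx":0,"ty":0,"tz":0.05,"ax":0,"ay":0,"az":0,"claw":0.5},
  {"tx":0,"ty":0,"tz":0.05,"ax":0,"ay":0,"az":0,"claw":0.5},
  {"tx":0,"ty":0,"tz":0.05,"ax":0,"ay":0,"az":0,"claw":0.5},
  {"tx":0,"ty":0,"tz":0,"ax":0,"ay":0,"az":0,"claw":0.5},
  {"tx":0,"ty":0,"tz":0,"ax":0,"ay":0,"az":0,"claw":0.5},
])

```text
time_s: 7.88
tcp_pos: [0.6189, 0.0515, 0.2123]
ee_rot: [[-0.973, -0.23, -0.0], [-0.23, 0.973, -0.0], [0.0, -0.0, -1.0]]
wrist_force: [0.3, 0.5, 0.6]
gripper_width: 0.157
gripper_force: 30.0
```

Emit:
drive_tool([
  {"tx":0,"ty":0,"tz":0.05,"ax":0,"ay":0,"az":0,"claw":0.5},
  {"tx":0,"ty":0,"tz":0.05,"ax":0,"ay":0,"az":0,"claw":0.5},
  {"tx":0,"ty":0,"tz":0.05,"ax":0,"ay":0,"az":0,"claw":0.5},
  {"tx":0,"ty":0,"tz":0,"ax":0,"ay":0,"az":0,"claw":0.5},
  {"tx":0,"ty":0,"tz":0,"ax":0,"ay":0,"az":0,"claw":0.5},
])

```text
time_s: 8.3
tcp_pos: [0.6189, 0.0515, 0.2108]
ee_rot: [[-0.973, -0.23, -0.0], [-0.23, 0.973, -0.0], [0.0, -0.0, -1.0]]
wrist_force: [0.6, -0.4, -0.4]
gripper_width: 0.157
gripper_force: 30.0
```

```bash
python3 -c "
from h import *
togo([.618,.0511,.209],193.3)"
```

```text
t 8.3 tcp [618.936  51.509 210.766] shift cm [ 0.1   -0.018  0.177] turn [-0. -0. -0.] F [ 0.587 -0.356 -0.35 ] M [ 0.003  0.011 -0.032] j [ 19.667  22.124  -1.153  -0.    -66.733 -96.387] w 0.15670888560203525 g 29.999807816930115
```

Emit:
drive_tool([
  {"tx":0,"ty":0,"tz":0.05,"ax":0,"ay":0,"az":0,"claw":0.5},
  {"tx":0,"ty":0,"tz":0.05,"ax":0,"ay":0,"az":0,"claw":0.5},
  {"tx":0,"ty":0,"tz":0.05,"ax":0,"ay":0,"az":0,"claw":0.5},
  {"tx":0,"ty":0,"tz":0,"ax":0,"ay":0,"az":0,"claw":0.5},
  {"tx":0.1,"ty":0,"tz":0,"ax":0,"ay":0,"az":0,"claw":0.5},
  {"tx":0.1,"ty":0,"tz":0,"ax":0,"ay":0,"az":0,"claw":0.5},
  {"tx":0.1,"ty":0,"tz":0,"ax":0,"ay":0,"az":0,"claw":0.5},
  {"tx":0,"ty":0,"tz":0,"ax":0,"ay":0,"az":0,"claw":0.5},
  {"tx":0,"ty":0,"tz":0,"ax":0,"ay":0,"az":0,"claw":0.5},
])

```text
time_s: 9.05
tcp_pos: [0.616, 0.0508, 0.2094]
ee_rot: [[-0.973, -0.23, 0.0], [-0.23, 0.973, 0.0], [-0.0, 0.0, -1.0]]
wrist_force: [0.2, 0.6, -1.1]
gripper_width: 0.159
gripper_force: 30.0
```

Emit:
drive_tool([
  {"tx":0.05,"ty":0,"tz":0,"ax":0,"ay":0,"az":0,"claw":0.5},
  {"tx":0.05,"ty":0,"tz":0,"ax":0,"ay":0,"az":0,"claw":0.5},
  {"tx":0.05,"ty":0,"tz":0,"ax":0,"ay":0,"az":0,"claw":0.5},
  {"tx":0,"ty":0,"tz":0,"ax":0,"ay":0,"az":0,"claw":0.5},
  {"tx":0,"ty":0,"tz":0,"ax":0,"ay":0,"az":0,"claw":0.5},
])

```text
time_s: 9.47
tcp_pos: [0.6146, 0.0505, 0.2094]
ee_rot: [[-0.973, -0.23, 0.0], [-0.23, 0.973, -0.0], [0.0, -0.0, -1.0]]
wrist_force: [-0.2, 0.1, 0.4]
gripper_width: 0.161
gripper_force: 30.0
```

Emit:
drive_tool([
  {"tx":0.05,"ty":0,"tz":0,"ax":0,"ay":0,"az":0,"claw":0.5},
  {"tx":0.05,"ty":0,"tz":0,"ax":0,"ay":0,"az":0,"claw":0.5},
  {"tx":0,"ty":0,"tz":0,"ax":0,"ay":0,"az":0,"claw":0.5},
  {"tx":0,"ty":0,"tz":0,"ax":0,"ay":0,"az":0,"claw":0.5},
])

```text
time_s: 9.8
tcp_pos: [0.6136, 0.0502, 0.2094]
ee_rot: [[-0.973, -0.23, -0.0], [-0.23, 0.973, 0.0], [0.0, 0.0, -1.0]]
wrist_force: [-0.1, -0.8, -0.7]
gripper_width: 0.162
gripper_force: 30.0
```

Emit:
drive_tool([
  {"tx":0.05,"ty":0,"tz":0,"ax":0,"ay":0,"az":0,"claw":0.5},
  {"tx":0.05,"ty":0,"tz":0,"ax":0,"ay":0,"az":0,"claw":0.5},
  {"tx":0,"ty":0,"tz":0,"ax":0,"ay":0,"az":0,"claw":0.5},
  {"tx":0,"ty":0,"tz":0,"ax":0,"ay":0,"az":0,"claw":0.5},
])

```text
time_s: 10.13
tcp_pos: [0.6128, 0.0501, 0.2095]
ee_rot: [[-0.973, -0.23, 0.001], [-0.23, 0.973, 0.0], [-0.001, 0.0, -1.0]]
wrist_force: [0.4, 0.3, -1.2]
gripper_width: 0.156
gripper_force: 30.0
```

Emit:
drive_tool([
  {"tx":0.05,"ty":0,"tz":0,"ax":0,"ay":0,"az":0,"claw":0.5},
  {"tx":0.05,"ty":0,"tz":0,"ax":0,"ay":0,"az":0,"claw":0.5},
  {"tx":0,"ty":0,"tz":0,"ax":0,"ay":0,"az":0,"claw":0.5},
  {"tx":0,"ty":0,"tz":0,"ax":0,"ay":0,"az":0,"claw":0.5},
])

```text
time_s: 10.47
tcp_pos: [0.6125, 0.05, 0.2095]
ee_rot: [[-0.973, -0.23, 0.002], [-0.23, 0.973, 0.001], [-0.002, 0.0, -1.0]]
wrist_force: [4.4, 0.1, -2.3]
gripper_width: 0.159
gripper_force: 30.0
```

Emit:
drive_tool([
  {"tx":0.05,"ty":0,"tz":0,"ax":0,"ay":0,"az":0,"claw":0.5},
  {"tx":0,"ty":0,"tz":0,"ax":0,"ay":0,"az":0,"claw":0.5},
  {"tx":0,"ty":0,"tz":0,"ax":0,"ay":0,"az":0,"claw":0.5},
])

```text
time_s: 10.72
tcp_pos: [0.6124, 0.0501, 0.2096]
ee_rot: [[-0.973, -0.23, 0.003], [-0.23, 0.973, 0.001], [-0.003, 0.0, -1.0]]
wrist_force: [6.4, 1.2, -2.0]
gripper_width: 0.155
gripper_force: 30.0
```

Contact with the nose came at TCP x of about 0.6126. I'll ease off to a light pull and push down.

Emit:
drive_tool([
  {"tx":-0.1,"ty":0,"tz":0,"ax":0,"ay":0,"az":0,"claw":0.5},
  {"tx":0,"ty":0,"tz":0.1,"ax":0,"ay":0,"az":0,"claw":0.5},
  {"tx":0,"ty":0,"tz":0.1,"ax":0,"ay":0,"az":0,"claw":0.5},
  {"tx":0,"ty":0,"tz":0.1,"ax":0,"ay":0,"az":0,"claw":0.5},
  {"tx":0,"ty":0,"tz":0,"ax":0,"ay":0,"az":0,"claw":0.5},
  {"tx":0,"ty":0,"tz":0,"ax":0,"ay":0,"az":0,"claw":0.5},
])

```text
time_s: 11.22
tcp_pos: [0.6127, 0.05, 0.2068]
ee_rot: [[-0.973, -0.23, 0.002], [-0.23, 0.973, 0.0], [-0.002, -0.0, -1.0]]
wrist_force: [4.2, 0.6, 0.3]
gripper_width: 0.159
gripper_force: 30.0
```

Emit:
drive_tool([
  {"tx":0,"ty":0,"tz":0.1,"ax":0,"ay":0,"az":0,"claw":0.5},
  {"tx":0,"ty":0,"tz":0.1,"ax":0,"ay":0,"az":0,"claw":0.5},
  {"tx":0,"ty":0,"tz":0.1,"ax":0,"ay":0,"az":0,"claw":0.5},
  {"tx":0,"ty":0,"tz":0,"ax":0,"ay":0,"az":0,"claw":0.5},
  {"tx":0,"ty":0,"tz":0,"ax":0,"ay":0,"az":0,"claw":0.5},
])

```text
time_s: 11.63
tcp_pos: [0.6126, 0.05, 0.2036]
ee_rot: [[-0.973, -0.23, 0.001], [-0.23, 0.973, 0.0], [-0.001, -0.0, -1.0]]
wrist_force: [5.0, 0.5, 3.3]
gripper_width: 0.159
gripper_force: 30.0
```

Emit:
drive_tool([
  {"tx":0,"ty":0,"tz":0.1,"ax":0,"ay":0,"az":0,"claw":0.5},
  {"tx":0,"ty":0,"tz":0.1,"ax":0,"ay":0,"az":0,"claw":0.5},
  {"tx":0,"ty":0,"tz":0.1,"ax":0,"ay":0,"az":0,"claw":0.5},
  {"tx":0,"ty":0,"tz":0,"ax":0,"ay":0,"az":0,"claw":0.5},
  {"tx":0,"ty":0,"tz":0,"ax":0,"ay":0,"az":0,"claw":0.5},
])

```text
time_s: 12.05
tcp_pos: [0.6126, 0.05, 0.2004]
ee_rot: [[-0.973, -0.23, 0.001], [-0.23, 0.973, 0.0], [-0.001, 0.0, -1.0]]
wrist_force: [5.0, 0.8, 2.7]
gripper_width: 0.153
gripper_force: 30.0
```

Emit:
drive_tool([
  {"tx":-0.05,"ty":0,"tz":0.1,"ax":0,"ay":0,"az":0,"claw":0.5},
  {"tx":0,"ty":0,"tz":0.1,"ax":0,"ay":0,"az":0,"claw":0.5},
  {"tx":0,"ty":0,"tz":0.1,"ax":0,"ay":0,"az":0,"claw":0.5},
  {"tx":0,"ty":0,"tz":0.1,"ax":0,"ay":0,"az":0,"claw":0.5},
  {"tx":0,"ty":0,"tz":0,"ax":0,"ay":0,"az":0,"claw":0.5},
  {"tx":0,"ty":0,"tz":0,"ax":0,"ay":0,"az":0,"claw":0.5},
])

```text
time_s: 12.55
tcp_pos: [0.6126, 0.0501, 0.196]
ee_rot: [[-0.973, -0.23, -0.0], [-0.23, 0.973, 0.0], [0.0, 0.0, -1.0]]
wrist_force: [4.5, 1.3, 2.8]
gripper_width: 0.163
gripper_force: 30.0
```

Emit:
drive_tool([
  {"tx":0,"ty":0,"tz":0.1,"ax":0,"ay":0,"az":0,"claw":0.5},
  {"tx":0,"ty":0,"tz":0.1,"ax":0,"ay":0,"az":0,"claw":0.5},
  {"tx":0,"ty":0,"tz":0.1,"ax":0,"ay":0,"az":0,"claw":0.5},
  {"tx":0,"ty":0,"tz":0.1,"ax":0,"ay":0,"az":0,"claw":0.5},
  {"tx":0,"ty":0,"tz":0,"ax":0,"ay":0,"az":0,"claw":0.5},
  {"tx":0,"ty":0,"tz":0,"ax":0,"ay":0,"az":0,"claw":0.5},
])

```text
time_s: 13.05
tcp_pos: [0.6126, 0.05, 0.1923]
ee_rot: [[-0.973, -0.23, -0.0], [-0.23, 0.973, -0.0], [0.0, -0.0, -1.0]]
wrist_force: [4.3, 0.8, 3.6]
gripper_width: 0.161
gripper_force: 30.0
```

Emit:
drive_tool([
  {"tx":0,"ty":0,"tz":0.1,"ax":0,"ay":0,"az":0,"claw":0.5},
  {"tx":0,"ty":0,"tz":0.1,"ax":0,"ay":0,"az":0,"claw":0.5},
  {"tx":0,"ty":0,"tz":0.1,"ax":0,"ay":0,"az":0,"claw":0.5},
  {"tx":0,"ty":0,"tz":0,"ax":0,"ay":0,"az":0,"claw":0.5},
  {"tx":0,"ty":0,"tz":0,"ax":0,"ay":0,"az":0,"claw":0.5},
])

```text
time_s: 13.47
tcp_pos: [0.6125, 0.05, 0.1891]
ee_rot: [[-0.973, -0.23, -0.0], [-0.23, 0.973, -0.0], [0.0, 0.0, -1.0]]
wrist_force: [3.6, 0.1, 4.0]
gripper_width: 0.157
gripper_force: 30.0
```

Emit:
drive_tool([
  {"tx":0,"ty":0,"tz":0.1,"ax":0,"ay":0,"az":0,"claw":0.5},
  {"tx":0,"ty":0,"tz":0.1,"ax":0,"ay":0,"az":0,"claw":0.5},
  {"tx":0,"ty":0,"tz":0,"ax":0,"ay":0,"az":0,"claw":0.5},
  {"tx":0,"ty":0,"tz":0,"ax":0,"ay":0,"az":0,"claw":0.5},
])

```text
time_s: 13.8
tcp_pos: [0.6125, 0.05, 0.1869]
ee_rot: [[-0.973, -0.23, -0.001], [-0.23, 0.973, -0.0], [0.001, 0.0, -1.0]]
wrist_force: [4.4, 0.9, 3.1]
gripper_width: 0.16
gripper_force: 30.0
```

Emit:
drive_tool([
  {"tx":0,"ty":0,"tz":0.1,"ax":0,"ay":0,"az":0,"claw":0.5},
  {"tx":0,"ty":0,"tz":0.05,"ax":0,"ay":0,"az":0,"claw":0.5},
  {"tx":0,"ty":0,"tz":0,"ax":0,"ay":0,"az":0,"claw":0.5},
  {"tx":0,"ty":0,"tz":0,"ax":0,"ay":0,"az":0,"claw":0.5},
])

```text
time_s: 14.13
tcp_pos: [0.6126, 0.05, 0.186]
ee_rot: [[-0.973, -0.23, -0.0], [-0.23, 0.973, -0.0], [0.0, -0.0, -1.0]]
wrist_force: [4.1, -0.0, 4.9]
gripper_width: 0.157
gripper_force: 30.0
```

Emit:
drive_tool([
  {"tx":0,"ty":0,"tz":0.1,"ax":0,"ay":0,"az":0,"claw":0.5},
  {"tx":0,"ty":0,"tz":0.05,"ax":0,"ay":0,"az":0,"claw":0.5},
  {"tx":0,"ty":0,"tz":0,"ax":0,"ay":0,"az":0,"claw":0.5},
  {"tx":0,"ty":0,"tz":0,"ax":0,"ay":0,"az":0,"claw":0.5},
])

```text
time_s: 14.47
tcp_pos: [0.6126, 0.0502, 0.1832]
ee_rot: [[-0.973, -0.229, -0.001], [-0.229, 0.973, 0.0], [0.001, 0.0, -1.0]]
wrist_force: [5.4, 1.6, 0.5]
gripper_width: 0.158
gripper_force: 30.0
```

Emit:
drive_tool([
  {"tx":0,"ty":0,"tz":0.1,"ax":0,"ay":0,"az":0,"claw":0.5},
  {"tx":0,"ty":0,"tz":0,"ax":0,"ay":0,"az":0,"claw":0.5},
  {"tx":0,"ty":0,"tz":0,"ax":0,"ay":0,"az":0,"claw":0.5},
])

```text
time_s: 14.72
tcp_pos: [0.6127, 0.0502, 0.1829]
ee_rot: [[-0.973, -0.23, -0.0], [-0.23, 0.973, 0.0], [0.0, 0.0, -1.0]]
wrist_force: [5.7, 1.2, 2.5]
gripper_width: 0.16
gripper_force: 30.0
```

The force dropped to about 0.5 N at TCP z 0.183, so the gate has passed. Now I'll lift gently.

Emit:
drive_tool([
  {"tx":-0.1,"ty":0,"tz":-0.1,"ax":0,"ay":0,"az":0,"claw":0.5},
  {"tx":-0.05,"ty":0,"tz":-0.1,"ax":0,"ay":0,"az":0,"claw":0.5},
  {"tx":0,"ty":0,"tz":-0.1,"ax":0,"ay":0,"az":0,"claw":0.5},
  {"tx":0,"ty":0,"tz":-0.1,"ax":0,"ay":0,"az":0,"claw":0.5},
  {"tx":0,"ty":0,"tz":-0.1,"ax":0,"ay":0,"az":0,"claw":0.5},
  {"tx":0,"ty":0,"tz":-0.1,"ax":0,"ay":0,"az":0,"claw":0.5},
  {"tx":0,"ty":0,"tz":-0.1,"ax":0,"ay":0,"az":0,"claw":0.5},
  {"tx":0,"ty":0,"tz":0,"ax":0,"ay":0,"az":0,"claw":0.5},
  {"tx":0,"ty":0,"tz":0,"ax":0,"ay":0,"az":0,"claw":0.5},
])

```text
time_s: 15.47
tcp_pos: [0.6134, 0.0501, 0.1905]
ee_rot: [[-0.973, -0.23, -0.001], [-0.23, 0.973, -0.0], [0.001, -0.0, -1.0]]
wrist_force: [-0.6, 0.3, -0.6]
gripper_width: 0.155
gripper_force: 30.0
```

Emit:
drive_tool([
  {"tx":0,"ty":0,"tz":-0.1,"ax":0,"ay":0,"az":0,"claw":0.5},
  {"tx":0,"ty":0,"tz":-0.1,"ax":0,"ay":0,"az":0,"claw":0.5},
  {"tx":0,"ty":0,"tz":0,"ax":0,"ay":0,"az":0,"claw":0.5},
  {"tx":0,"ty":0,"tz":0,"ax":0,"ay":0,"az":0,"claw":0.5},
])

```text
time_s: 15.8
tcp_pos: [0.614, 0.0503, 0.1925]
ee_rot: [[-0.973, -0.23, -0.0], [-0.23, 0.973, 0.0], [0.0, 0.0, -1.0]]
wrist_force: [1.1, -0.7, -0.6]
gripper_width: 0.157
gripper_force: 30.0
```

Emit:
drive_tool([
  {"tx":0,"ty":0,"tz":-0.1,"ax":0,"ay":0,"az":0,"claw":0.5},
  {"tx":0,"ty":0,"tz":0,"ax":0,"ay":0,"az":0,"claw":0.5},
  {"tx":0,"ty":0,"tz":0,"ax":0,"ay":0,"az":0,"claw":0.5},
])

```text
time_s: 16.05
tcp_pos: [0.6141, 0.0504, 0.1934]
ee_rot: [[-0.973, -0.23, 0.0], [-0.23, 0.973, 0.0], [-0.0, 0.0, -1.0]]
wrist_force: [-0.2, -0.1, -1.1]
gripper_width: 0.155
gripper_force: 30.0
```

Emit:
drive_tool([
  {"tx":0,"ty":0,"tz":-0.1,"ax":0,"ay":0,"az":0,"claw":0.5},
  {"tx":0,"ty":0,"tz":0,"ax":0,"ay":0,"az":0,"claw":0.5},
  {"tx":0,"ty":0,"tz":0,"ax":0,"ay":0,"az":0,"claw":0.5},
])

```text
time_s: 16.3
tcp_pos: [0.6141, 0.0504, 0.1944]
ee_rot: [[-0.973, -0.23, 0.0], [-0.23, 0.973, 0.0], [-0.0, 0.0, -1.0]]
wrist_force: [0.7, -0.1, -1.9]
gripper_width: 0.16
gripper_force: 30.0
```

Emit:
drive_tool([
  {"tx":0,"ty":0,"tz":-0.1,"ax":0,"ay":0,"az":0,"claw":0.5},
  {"tx":0,"ty":0,"tz":0,"ax":0,"ay":0,"az":0,"claw":0.5},
  {"tx":0,"ty":0,"tz":0,"ax":0,"ay":0,"az":0,"claw":0.5},
])

```text
time_s: 16.55
tcp_pos: [0.614, 0.0504, 0.1953]
ee_rot: [[-0.973, -0.23, -0.0], [-0.23, 0.973, -0.0], [0.0, 0.0, -1.0]]
wrist_force: [0.2, 0.8, -0.1]
gripper_width: 0.157
gripper_force: 30.0
```

Emit:
drive_tool([
  {"tx":0,"ty":0,"tz":-0.05,"ax":0,"ay":0,"az":0,"claw":0.5},
  {"tx":0,"ty":0,"tz":0,"ax":0,"ay":0,"az":0,"claw":0.5},
  {"tx":0,"ty":0,"tz":0,"ax":0,"ay":0,"az":0,"claw":0.5},
])

```text
time_s: 16.8
tcp_pos: [0.614, 0.0504, 0.1956]
ee_rot: [[-0.973, -0.23, -0.0], [-0.23, 0.973, -0.0], [0.0, 0.0, -1.0]]
wrist_force: [-0.2, -0.4, -0.3]
gripper_width: 0.157
gripper_force: 30.0
```

Emit:
drive_tool([
  {"tx":0,"ty":0,"tz":-0.05,"ax":0,"ay":0,"az":0,"claw":0.5},
  {"tx":0,"ty":0,"tz":0,"ax":0,"ay":0,"az":0,"claw":0.5},
  {"tx":0,"ty":0,"tz":0,"ax":0,"ay":0,"az":0,"claw":0.5},
])

```text
time_s: 17.05
tcp_pos: [0.6139, 0.0504, 0.196]
ee_rot: [[-0.973, -0.23, -0.001], [-0.23, 0.973, -0.0], [0.001, 0.0, -1.0]]
wrist_force: [-0.1, -0.8, -1.6]
gripper_width: 0.158
gripper_force: 30.0
```

Emit:
drive_tool([
  {"tx":0,"ty":0,"tz":-0.05,"ax":0,"ay":0,"az":0,"claw":0.5},
  {"tx":0,"ty":0,"tz":0,"ax":0,"ay":0,"az":0,"claw":0.5},
  {"tx":0,"ty":0,"tz":0,"ax":0,"ay":0,"az":0,"claw":0.5},
])

```text
time_s: 17.3
tcp_pos: [0.6138, 0.0503, 0.1964]
ee_rot: [[-0.973, -0.23, -0.001], [-0.23, 0.973, -0.0], [0.001, 0.0, -1.0]]
wrist_force: [0.5, -0.4, -4.3]
gripper_width: 0.161
gripper_force: 30.0
```

```bash
python3 - <<'E'
from h import *
for i in range(3): togo([.618,.0511,.209],193.3); q,_=capture("scene")
cv2.imwrite("pics/g3.png",cv2.resize(q[135:210,225:305],None,fx=7,fy=7,interpolation=2)[:,:,::-1])
E
```

```text
t 17.3 tcp [613.84   50.349 196.371] shift cm [-0.421 -0.022 -1.263] turn [ 0.    -0.001 -0.   ] F [ 0.504 -0.404 -4.347] M [-0.062  0.03   0.   ] j [ 19.719  22.252  -3.093  -0.017 -64.705 -96.44 ] w 0.16071094878117645 g 29.999181842431426
t 17.35 tcp [613.841  50.36  196.381] shift cm [-0.421 -0.023 -1.262] turn [ 0.    -0.001 -0.   ] F [ 0.017  0.449 -3.357] M [0.023 0.03  0.022] j [ 19.72   22.253  -3.09   -0.016 -64.709 -96.438] w 0.15848693888455717 g 29.999232050031424
t 17.4 tcp [613.844  50.309 196.435] shift cm [-0.422 -0.018 -1.257] turn [ 0.    -0.001 -0.   ] F [ 0.91   0.571 -3.907] M [-0.018  0.012 -0.015] j [ 19.717  22.248  -3.09   -0.014 -64.711 -96.439] w 0.16082425877627285 g 29.999056630767882
```

View pics/g3.png

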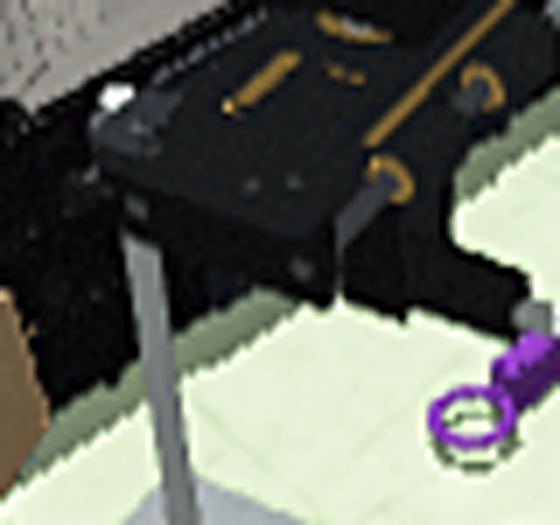

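The lift is held by about 3.5 N against the shut gate, stable over several readings. The picture shows only that the gripper body hides the hook, clear of the post at (110,100). I'll hold briefly, then release.

Emit:
drive_tool([
  {"tx":0,"ty":0,"tz":-0.02,"ax":0,"ay":0,"az":0,"claw":0.5},
  {"tx":0,"ty":0,"tz":0,"ax":0,"ay":0,"az":0,"claw":0.5},
  {"tx":0,"ty":0,"tz":0,"ax":0,"ay":0,"az":0,"claw":0.5},
  {"tx":0,"ty":0,"tz":0,"ax":0,"ay":0,"az":0,"claw":0.5},
])

```text
time_s: 17.78
tcp_pos: [0.6138, 0.0504, 0.1967]
ee_rot: [[-0.973, -0.23, -0.001], [-0.23, 0.973, -0.0], [0.001, 0.0, -1.0]]
wrist_force: [0.1, -0.1, -5.9]
gripper_width: 0.159
gripper_force: 30.0
```

Emit:
drive_tool([
  {"tx":0,"ty":0,"tz":0,"ax":0,"ay":0,"az":0,"claw":7},
  {"tx":0,"ty":0,"tz":0,"ax":0,"ay":0,"az":0,"claw":7},
  {"tx":0,"ty":0,"tz":0,"ax":0,"ay":0,"az":0,"claw":7},
  {"tx":0,"ty":0,"tz":0,"ax":0,"ay":0,"az":0,"claw":7},
  {"tx":0,"ty":0,"tz":0,"ax":0,"ay":0,"az":0,"claw":7},
  {"tx":0,"ty":0,"tz":0,"ax":0,"ay":0,"az":0,"claw":7},
  {"tx":0,"ty":0,"tz":0,"ax":0,"ay":0,"az":0,"claw":7},
  {"tx":0,"ty":0,"tz":0,"ax":0,"ay":0,"az":0,"claw":7},
  {"tx":0,"ty":0,"tz":0,"ax":0,"ay":0,"az":0,"claw":7},
  {"tx":0,"ty":0,"tz":0,"ax":0,"ay":0,"az":0,"claw":7},
])

```text
time_s: 18.62
tcp_pos: [0.6141, 0.0504, 0.197]
ee_rot: [[-0.973, -0.23, -0.0], [-0.23, 0.973, -0.0], [0.0, -0.0, -1.0]]
wrist_force: [0.4, 0.0, -0.6]
gripper_width: 0.778
gripper_force: 0.0
```

Emit:
drive_tool([
  {"tx":0.5,"ty":0,"tz":-0.5,"ax":0,"ay":0,"az":0,"claw":7},
  {"tx":1,"ty":0,"tz":-2,"ax":0,"ay":0,"az":0,"claw":7},
  {"tx":2,"ty":0,"tz":-2,"ax":0,"ay":0,"az":0,"claw":7},
  {"tx":2,"ty":0,"tz":-2,"ax":0,"ay":0,"az":0,"claw":7},
  {"tx":2,"ty":0,"tz":-2,"ax":0,"ay":0,"az":0,"claw":7},
  {"tx":2,"ty":0,"tz":0,"ax":0,"ay":0,"az":0,"claw":7},
  {"tx":2,"ty":0,"tz":0,"ax":0,"ay":0,"az":0,"claw":7},
  {"tx":2,"ty":0,"tz":0,"ax":0,"ay":0,"az":0,"claw":7},
  {"tx":2,"ty":0,"tz":0,"ax":0,"ay":0,"az":0,"claw":7},
  {"tx":0,"ty":0,"tz":0,"ax":0,"ay":0,"az":0,"claw":7},
])

```text
time_s: 19.45
tcp_pos: [0.46, 0.0138, 0.2831]
ee_rot: [[-0.973, -0.23, 0.0], [-0.23, 0.973, 0.001], [-0.0, 0.001, -1.0]]
wrist_force: [-0.8, 0.4, -0.7]
gripper_width: 0.804
gripper_force: 0.0
```

```bash
python3 - <<'E'
from h import *
q,_=capture("scene"); p,_=capture("top")
cv2.imwrite("pics/g4.png",np.hstack([cv2.resize(q[135:235,225:305],None,fx=5,fy=5,interpolation=2),cv2.resize(p[95:195,265:345],None,fx=5,fy=5,interpolation=2)])[:,:,::-1])
E
```

```text
(no output)
```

View pics/g4.png

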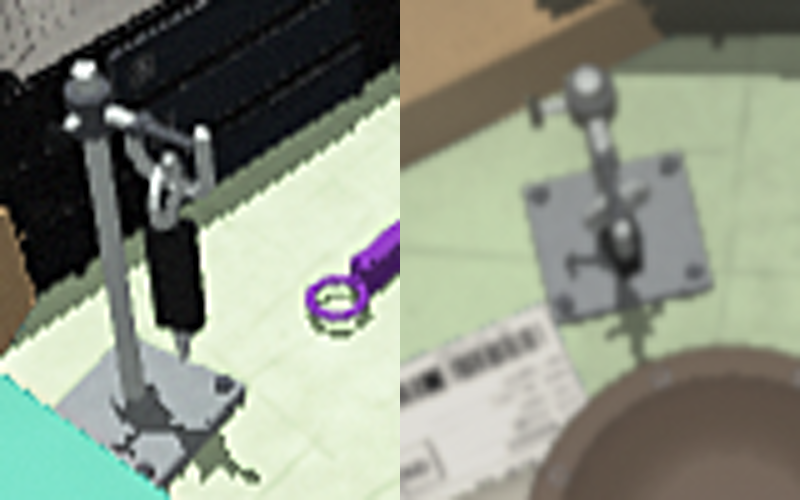

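The gauge hangs from the hook with its eye at left-panel (165,190), handle down at (175,270), and the gate shut. I'll let it settle and check for motion.

Emit:
drive_tool([
  {"tx":0,"ty":0,"tz":0,"ax":0,"ay":0,"az":0,"claw":7},
  {"tx":0,"ty":0,"tz":0,"ax":0,"ay":0,"az":0,"claw":7},
  {"tx":0,"ty":0,"tz":0,"ax":0,"ay":0,"az":0,"claw":7},
  {"tx":0,"ty":0,"tz":0,"ax":0,"ay":0,"az":0,"claw":7},
  {"tx":0,"ty":0,"tz":0,"ax":0,"ay":0,"az":0,"claw":7},
  {"tx":0,"ty":0,"tz":0,"ax":0,"ay":0,"az":0,"claw":7},
  {"tx":0,"ty":0,"tz":0,"ax":0,"ay":0,"az":0,"claw":7},
  {"tx":0,"ty":0,"tz":0,"ax":0,"ay":0,"az":0,"claw":7},
  {"tx":0,"ty":0,"tz":0,"ax":0,"ay":0,"az":0,"claw":7},
  {"tx":0,"ty":0,"tz":0,"ax":0,"ay":0,"az":0,"claw":7},
])

```text
time_s: 20.38
tcp_pos: [0.4632, 0.0148, 0.2821]
ee_rot: [[-0.973, -0.23, -0.0], [-0.23, 0.973, 0.0], [-0.0, 0.0, -1.0]]
wrist_force: [0.3, -0.4, -0.1]
gripper_width: 0.802
gripper_force: 0.0
```

Emit:
drive_tool([
  {"tx":0,"ty":0,"tz":0,"ax":0,"ay":0,"az":0,"claw":7},
  {"tx":0,"ty":0,"tz":0,"ax":0,"ay":0,"az":0,"claw":7},
  {"tx":0,"ty":0,"tz":0,"ax":0,"ay":0,"az":0,"claw":7},
  {"tx":0,"ty":0,"tz":0,"ax":0,"ay":0,"az":0,"claw":7},
  {"tx":0,"ty":0,"tz":0,"ax":0,"ay":0,"az":0,"claw":7},
  {"tx":0,"ty":0,"tz":0,"ax":0,"ay":0,"az":0,"claw":7},
  {"tx":0,"ty":0,"tz":0,"ax":0,"ay":0,"az":0,"claw":7},
  {"tx":0,"ty":0,"tz":0,"ax":0,"ay":0,"az":0,"claw":7},
  {"tx":0,"ty":0,"tz":0,"ax":0,"ay":0,"az":0,"claw":7},
  {"tx":0,"ty":0,"tz":0,"ax":0,"ay":0,"az":0,"claw":7},
])

```text
time_s: 21.22
tcp_pos: [0.4632, 0.0148, 0.282]
ee_rot: [[-0.973, -0.23, 0.0], [-0.23, 0.973, 0.0], [-0.0, 0.0, -1.0]]
wrist_force: [0.1, 0.3, 1.1]
gripper_width: 0.804
gripper_force: 0.0
```

Emit:
drive_tool([
  {"tx":0,"ty":0,"tz":0,"ax":0,"ay":0,"az":0,"claw":7},
  {"tx":0,"ty":0,"tz":0,"ax":0,"ay":0,"az":0,"claw":7},
  {"tx":0,"ty":0,"tz":0,"ax":0,"ay":0,"az":0,"claw":7},
  {"tx":0,"ty":0,"tz":0,"ax":0,"ay":0,"az":0,"claw":7},
  {"tx":0,"ty":0,"tz":0,"ax":0,"ay":0,"az":0,"claw":7},
  {"tx":0,"ty":0,"tz":0,"ax":0,"ay":0,"az":0,"claw":7},
  {"tx":0,"ty":0,"tz":0,"ax":0,"ay":0,"az":0,"claw":7},
  {"tx":0,"ty":0,"tz":0,"ax":0,"ay":0,"az":0,"claw":7},
  {"tx":0,"ty":0,"tz":0,"ax":0,"ay":0,"az":0,"claw":7},
  {"tx":0,"ty":0,"tz":0,"ax":0,"ay":0,"az":0,"claw":7},
])

```text
time_s: 22.05
tcp_pos: [0.4632, 0.0148, 0.282]
ee_rot: [[-0.973, -0.23, -0.0], [-0.23, 0.973, -0.0], [0.0, 0.0, -1.0]]
wrist_force: [-0.0, 0.0, -0.2]
gripper_width: 0.803
gripper_force: 0.0
```

```bash
python3 - <<'E'
from h import *
np.set_printoptions(precision=4,suppress=True)
for i in range(12):
    q,d=capture("scene"); X=unproj("scene",d)
    m=(q.max(2)<70)&(X[...,0]>.62)&(X[...,0]<.71)&(X[...,1]>.03)&(X[...,1]<.1)&(X[...,2]>.07)&(X[...,2]<.18)
    P=X[m]; c=P.mean(0); v=np.linalg.svd(P-c)[2][0]
    print(m.sum(),c,"tilt",np.degrees(np.arccos(abs(v[2]))))
cv2.imwrite("pics/g5.png",cv2.resize(q[135:235,225:305],None,fx=6,fy=6,interpolation=2)[:,:,::-1])
E
```

```text
210 [0.6758 0.0688 0.1294] tilt 0.9588696211858616
208 [0.6759 0.0687 0.1294] tilt 1.8091921009316643
209 [0.6761 0.0686 0.1288] tilt 1.7699793704587141
210 [0.6761 0.0686 0.1291] tilt 1.952176500129688
209 [0.6759 0.0686 0.1291] tilt 2.591445006967861
209 [0.6759 0.0686 0.1291] tilt 1.9283431304503125
210 [0.6759 0.0687 0.1289] tilt 1.4177129279004876
209 [0.6758 0.0687 0.1291] tilt 2.028875466518405
206 [0.6759 0.0686 0.1289] tilt 2.202801139907009
210 [0.6759 0.0687 0.129 ] tilt 1.9479590545756087
211 [0.6758 0.0687 0.1289] tilt 2.6893178569708667
208 [0.6758 0.0686 0.129 ] tilt 1.7362879143160996
```

View pics/g5.png

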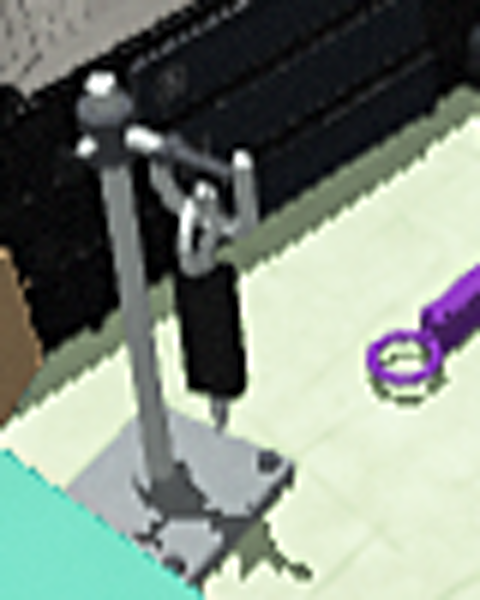

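It hangs still and upright, with the eye at (200,225) around the bottom bar and the gate shut above it.

```bash
python3 -c "
from station import finish_job; print(finish_job())"
```

```text
the job is handed in; nothing more can be done
None
```

The eye gauge hangs still and upright from the snap hook, gate shut and the arm clear; the job is handed in, but no verdict came back.

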